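# Stand the tipped dosing bottle and set its dial

## Robot

A 7-joint arm with a two-finger parallel gripper is mounted at the origin on a cart in front of the work surface, level with it; the furniture and walls round the work are solid. World frame = base frame: x ahead of the robot, y to its left, z up, the work surface at z = 0. Lengths are in m, angles in degrees, forces in N, time in s.
With the tool pointing down it reaches from about 0.425 to 0.875 m from the base axis. Payload 4.7 kg.
Tool frame: the origin (TCP) lies at the centre of the arm's flange, where the gripper is bolted on; the fingertips stand 182 mm ahead of it and the grasp point (between the pads) lies 164 mm ahead of it (env.grip_depth is the distance from the TCP to the grasp point, in m); z points along the fingers, y is the line along which they close (so a half turn about z gives the same grasp; the last joint's range is limited). The gripper opens to 87 mm and grips with 3 to 60 N. Pads are 19 mm wide; open, the fingers measure 117 mm over their backs; the gripper's body (75 mm by 190 mm) begins 51 mm behind the grasp point.
Start: joints at [-68.864, 18.392, -4.016, 83.108, 1.295, 78.541, -3.26], TCP at [0.226, 0.61, 0.405] pointing down, gripper open.
Joint ranges: [-163.93, 163.93], [-17.29, 119.83], [-79.2, 71.16], [3.27, 140.29], [-89.18, 269.18], [5.43, 117.66], [-154.24, 154.24]. Speed limits (degrees/s): [147.25, 147.25, 180, 180, 180, 180, 180].

## Interface

Orientations are given as [roll, pitch, yaw] about the fixed x, y, z axes, in that order (R = Rz(yaw) Ry(pitch) Rx(roll)).
In Python, from cell import env gives the robot as it stands. The module is installed in compiled form; this text tells all that it offers.
- The arm moves only by the tool send_rows, never from a script. Its arguments are lists of equal length, an entry for each row: "xyz": the shift along the tool's x, y, z in m, a list of three; "rotation": the turn, a rotation vector about the tool's x, y, z in rad, a list of three; "jaw": the opening, from 0 (shut) to 1 (fully open). A call has 1 to 20 rows; each row shifts and turns the commanded pose from where the row before left it, along the tool's axes as they then stand; what a row does not reach is not made up. A row lasts 1/10 s, in which the tool goes at most 50 mm and 8.59 degrees, less where a joint would pass 70% of its speed; a pose out of reach is approached as far as the arm can. A call is refused whole if a number of a shift passes 0.05 or a number of a turn 0.15, either way. A call with a gripper value outside its range is refused whole. The fingers move at their own pace and stop on an object; "newtons" is the grip in N (left out, the last holds). Time passes only in rows, so rows that do not move let the fingers close. It gives the time, the measured TCP pose, the force, the opening and the grip force at its end, in the units of the state.
- env.get_obs(): the state, without advancing time (a new reading comes with each control period).
- env.read_camera(name): name is "scene" or "side" or "wrist"; returns a dict with "image" (480x640x3 uint8, blue, green, red), "fx", "fy", "cx", "cy" (pixels), "R" (3x3) and "t" (3): a world point X has camera coordinates R X + t. Camera axes: x right, y down, z forward; pixel columns grow to the right and rows downward; lengths in m; the calibration is good to about 2 mm. A picture is of the moment at which its call begins. There is no depth.
- env.sign_off(): hands the job in; it is judged then, once.
The state is a dict: "time_s": time; "qpos": joint angles; "joint_velocities": joint speeds; "effort": joint torques, N m; "tool_pos": TCP position; "tool_rot": TCP orientation; "force": force on the tool from outside, world axes, zero at the start; "wrist_torque": the same for the moment, N m; "grip_width": finger opening in m; "grasp_force": force on a finger pad.
Only numpy, scipy, OpenCV 4.12 (cv2) and the standard library are available. Lean on these libraries where they do the work, as an engineer would, in place of code of your own. Each camera call takes 0.05 s, during which the arm holds its last target. There are 200 camera calls.

## Task

The square dosing bottle has tipped over onto the steel bar across the end of the bottle caddy. Stand it upright in its own middle lane, flat on the caddy floor, and let go of it; then turn the dial on its top clockwise until the pointer line is at the thick index mark on its collar. Leave both round bottles standing where they are, and leave the dosing bottle standing free.

Things in the scene. Friction and masses are not known exactly. Their poses are not given: they have to be found in the camera images.
- caddy: Low fixed aluminium caddy; its x points roughly to the robot's right. Origin on the counter. Three lanes along x, centred at y = -100, 0 (the dosing bottle's), +100 mm. Lane floor 4 mm up, x -89 to +72 mm; end lip (x -91) and 3 mm dividers between lanes have tops at 14 mm. Steel bar, 8 mm thick, along y at x = +54 mm, axis 48 mm up. Bottles stand between lip and bar, axis best at x about -25 mm.
- dosing_bottle: White square bottle 58x58 mm, body 100 mm tall, then shoulder, grey collar 58 mm across at 108-116 mm, black ribbed dial 42 mm across at 116-142 mm. 0.37 kg. Origin: centre of underside; z towards the dial. Starts leaning: +x bottom edge on the lane floor, +x face on the bar, z along the lane (caddy +x), 45 deg above level. Grip across its y sides, high (z about 88 mm).
- dosing_dial (a joint): Angle of the dial on the bottle in rad: 0 when the pointer line is exactly at the index mark, positive anticlockwise seen from above the dial (so clockwise turning lowers it). Stops at -0.6 and 2.8; starts between 1.6 and 2.5; stays where it is left, turns easily (0.01 N m).
- dial_centre (a point): Point on the dial's axis at half its height, 129 mm above the bottle's underside; its -x axis points along the pointer line, z out of the dial's top.
- dial_pointer (a point): Outer end of the raised white pointer line (3 mm wide) on top of the dial, 19 mm from the dial's axis, 142 mm above the bottle's underside.
- index_mark (a point): Thick white index mark (4 mm wide, 7 mm long) on the top of the grey collar, towards the bottle's -x side, 25 mm from the axis, 116 mm above the underside. The thin black ticks are only the scale.
- pale_bottle: Round white screw-cap bottle, 50 mm across, 120 mm tall, standing in one outer lane. Origin: centre of its underside.
- brown_bottle: Round brown screw-cap bottle, 46 mm across, 105 mm tall, standing in the other outer lane. Origin: centre of its underside.

How it is judged (in metres and radians):
On the way, in this order (a step that is already met when the one before it is completed fails the run):
1. the dosing bottle stands upright in the middle lane and has been let go (angle between dosing_bottle's own z axis and vertical below 0.08 rad and z of dosing_bottle in the frame of caddy between -0.002 and 0.009 m and x of dosing_bottle in the frame of caddy between -0.064 and 0.025 m and y of dosing_bottle in the frame of caddy between -0.022 and 0.022 m and contact force between the fingers and dosing_bottle below 0.1 N), for 0.3 s.
2. the dial's pointer is at the index mark with the bottle still standing (value of joint dosing_dial between -0.12 and 0.12 rad and angle between dosing_bottle's own z axis and vertical below 0.08 rad and z of dosing_bottle in the frame of caddy between -0.002 and 0.009 m and x of dosing_bottle in the frame of caddy between -0.064 and 0.025 m and y of dosing_bottle in the frame of caddy between -0.022 and 0.022 m), for 0.2 s.
At the end, for the whole second after the job is handed in: The dosing bottle stands free, at rest and upright (0.08 rad) on the floor of the middle lane, its whole base between lip, bar and dividers; its dial is within 0.12 rad (7 degrees) of the index mark; both round bottles are upright (0.08 rad), within 35 mm of where they started (all of step 2 and angle between each of pale_bottle, brown_bottle's own z axis and vertical below 0.08 rad and distance of each of pale_bottle, brown_bottle from where it was at the start of the episode below 0.035 m and contact force between the fingers and dosing_bottle below 0.1 N and linear speed of dosing_bottle below 0.02 m/s and contact force between dosing_bottle and caddy above 1 N); the robot touches nothing.
It fails at once if a round bottle is knocked over (angle between any of pale_bottle, brown_bottle's own z axis and vertical above 0.4 rad).
It also fails if it takes over 54 s, if anything falls off the work surface, if the arm or the gripper's body presses on something with over 40 N, if the wrist force passes 120 N, or if a joint passes its speed limit or range.

## Working session

There is one attempt and no reset: what is moved stays moved. The work goes in short steps, Python scripts to look and compute and a tool call to move; the robot and the scene stay as the last step left them, time stands still between calls to the robot, and variables do not carry over. Pictures are saved under pics/ and viewed, at most 10 in all, crops included, and the job is handed in when it is done.

Besides the shell and the picture viewer there is one more tool, called after ">>>" in YAML: its name, and indented under it one key for each argument. send_rows: Moves the arm, as the interface text tells. Its arguments: {"type":"object","properties":{"xyz":{"type":"array"},"rotation":{"type":"array"},"jaw":{"type":"array"},"newtons":{"type":"number"}},"required":["xyz","rotation","jaw"]}

```bash
mkdir -p pics; python3 - <<'E'
from cell import env
import cv2,pickle
o=env.get_obs();print(o)
d={}
for n in("scene","side","wrist"):
    c=env.read_camera(n);d[n]={k:c[k] for k in c if k!="image"};cv2.imwrite(f"pics/{n}0.png",c["image"]);print(n,c["fx"],c["cx"],c["cy"],c["R"],c["t"])
pickle.dump(d,open("cal0.pkl","wb"))
E
```

```text
{'time_s': 0.0, 'qpos': array([-68.86483141,  18.43988021,  -4.01641486,  83.17541155,
         1.2952603 ,  78.53960769,  -3.26161149]), 'joint_velocities': array([ 0.01963021,  0.11976181, -0.08514899, -0.14154091,  0.13156529,
       -0.01523983, -0.03691451]), 'effort': array([ 2.67352370e-04, -4.91300690e+01, -4.04286291e-01, -3.12524450e+01,
       -6.39817631e-02,  4.40561422e-02,  1.80157290e-04]), 'tool_pos': array([0.22575125, 0.60932125, 0.40364753]), 'tool_rot': array([-1.79890362e+02,  5.68957474e-03,  1.59673877e+02]), 'force': array([-0.82445868,  0.265385  , -0.54971163]), 'wrist_torque': array([ 0.0230996 ,  0.0247143 , -0.03093368]), 'grasp_force': 0.0, 'grip_width': 0.0867624563115931}
scene 529.4948660077984 313.5387798905836 237.92897283560455 [[ 0.48254682 -0.87569443  0.01754532]
 [-0.65818125 -0.37575839 -0.65238262]
 [ 0.57788063  0.30325716 -0.75768666]] [-0.26491584  0.44218773  0.60127756]
side 445.7003467151662 319.46990962539905 245.67854682483417 [[ 0.99207089 -0.12438677 -0.01797996]
 [-0.07831018 -0.49989958 -0.86253576]
 [ 0.09829987  0.85710463 -0.50567657]] [-0.54621627  0.1391699   0.82583777]
wrist 331.87375035262414 315.6638035882827 248.58728295337744 [[ 0.34686621  0.93791251 -0.00198935]
 [ 0.90575461 -0.33442116  0.2603288 ]
 [ 0.24350035 -0.09210113 -0.96551798]] [-0.6499428  -0.03235041  0.39186866]
```

View pics/scene0.png

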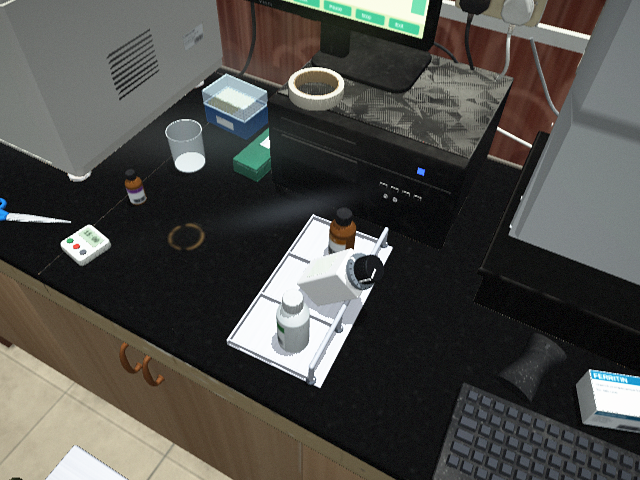

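View pics/side0.png

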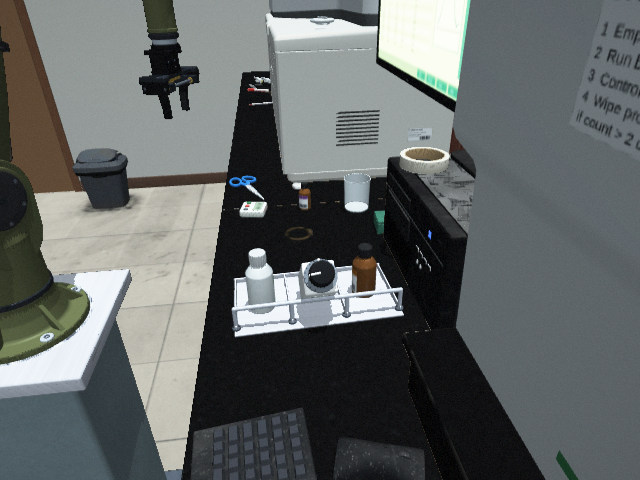

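The scene view shows the caddy at about (230–390, 215–385), with the dosing bottle leaning toward the bar. The pale bottle is nearer the robot and the brown one farther. I'll enlarge both views.

```bash
python3 - <<'E'
import cv2
a=cv2.imread("pics/scene0.png")[205:390,220:400];cv2.imwrite("pics/sc_c.png",cv2.resize(a,None,fx=3,fy=3,interpolation=cv2.INTER_CUBIC))
a=cv2.imread("pics/side0.png")[235:340,225:415];cv2.imwrite("pics/si_c.png",cv2.resize(a,None,fx=4,fy=4,interpolation=cv2.INTER_CUBIC))
E
```

```text
(no output)
```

View pics/sc_c.png

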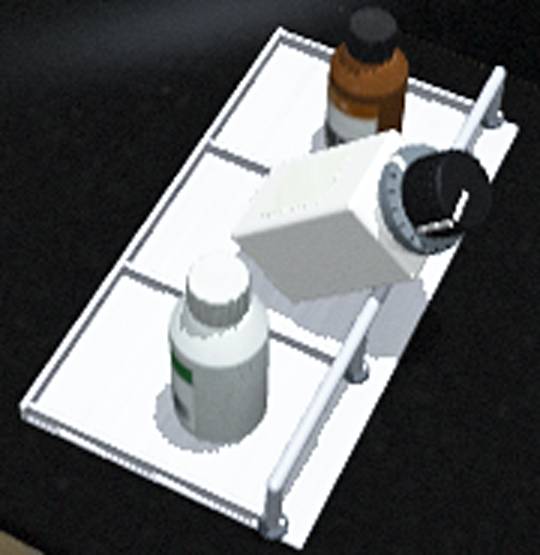

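View pics/si_c.png

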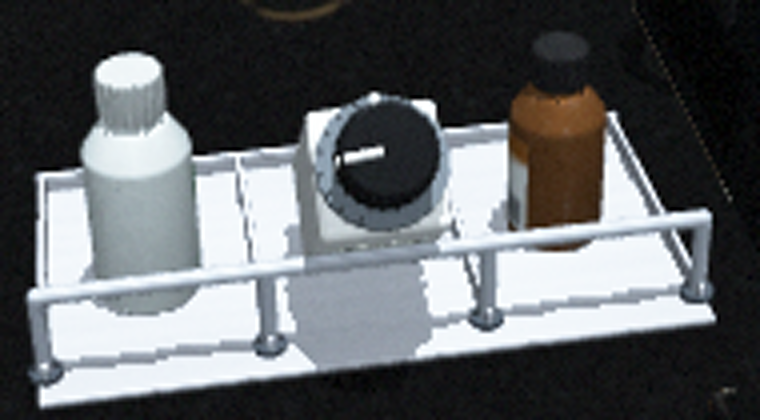

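Crop readings:
- **Scene crop:** lip/divider joints at (208,150) and (125,267), lip corners (281,30) and (22,407), bar ends (502,70) and (275,483).
- **Side crop:** bar ends (35,295) and (708,215), dial pointer tip (343,160), index at (375,98).

Next I'll fit the caddy.

```bash
cat > h.py <<'E'
import numpy as np,pickle
from scipy.spatial.transform import Rotation as Ro
from scipy.optimize import least_squares
def proj(c,X):
    p=np.atleast_2d(X)@np.array(c["R"]).T+np.array(c["t"])
    return np.c_[c["fx"]*p[:,0]/p[:,2]+c["cx"],c["fy"]*p[:,1]/p[:,2]+c["cy"]]
E
python3 - <<'E'
from h import *
d=pickle.load(open("cal0.pkl","rb"))
W,B=150,149
# camera, crop px, caddy xyz (mm), sign of y-extent flag
sc=[((281,30),(-91,'W',14)),((208,150),(-91,50,14)),((125,267),(-91,-50,14)),((22,407),(-91,'-W',14)),((502,70),(54,'B',48)),((275,483),(54,'-B',48))]
si=[((40,178),(-91,'-W',14)),((240,160),(-91,-50,14)),((612,115),(-91,'W',14)),((35,295),(54,'-B',48)),((708,215),(54,'B',48)),((265,268),(54,-50,48)),((487,242),(54,50,48))]
def pts(L,W,B):
    m={'W':W,'-W':-W,'B':B,'-B':-B}
    return np.array([[a,m.get(b,b),c] for _,(a,b,c) in L],float)/1000
def w(P,p): return P@Ro.from_euler('z',p[2]).as_matrix().T+[p[0],p[1],0]
usc=np.array([u for u,_ in sc])/3+[220,205]; usi=np.array([u for u,_ in si])/4+[225,235]
f=lambda p:np.r_[proj(d["scene"],w(pts(sc,*p[3:5]),p))-usc,proj(d["side"],w(pts(si,*p[3:5]),p))-usi].ravel()
r=least_squares(f,[.6,0,-1.57,150,150],x_scale=[.1,.1,.1,10,10],loss='soft_l1');p=r.x
print(p,np.degrees(p[2]),f(p).reshape(-1,2).round(1))
np.save("caddy.npy",p[:3])
# bottles: cap centre tops
from itertools import product
def tri(us,ui):
    return least_squares(lambda X:np.r_[proj(d["scene"],X)[0]-us,proj(d["side"],X)[0]-ui],[.6,0,.1]).x
c=lambda X:(Ro.from_euler('z',-p[2]).as_matrix()@(X-[p[0],p[1],0]))*1000
q=lambda u,k,o:np.array(u)/k+o
for n,a,b in (("pale",(220,268),(129,68)),("brown",(374,28),(560,48)),("ptr",(466,193),(343,160)) ,("idx",(452,155),(375,98)),("dialtop",(472,195),(393,152))):
    X=tri(q(a,3,[220,205]),q(b,4,[225,235]));print(n,X.round(4),c(X).round(1))
# predicted leaning bottle
th=np.pi/4
zb=np.array([np.cos(th),0,np.sin(th)]);xb=np.array([np.sin(th),0,-np.cos(th)])
# +x bottom edge on floor (z=4), +x face tangent to bar (r=4) at (54,48)
# face passes at perpendicular distance 4 above bar axis: point bar+4*n, n=-xb ; edge E=(ex,4), dir zb
Pt=np.array([54,0,48])-4*xb; s=(Pt[2]-4)/zb[2]; E=Pt-s*zb; O=E-29*xb
print("edge",E,"origin",O,"grip88",O+88*zb)
for nm,P in (("dialtop",O+142*zb),("idx",O+116*zb-25*xb),("origin corner -y top",O-29*xb+[0,-29,0])):
    print(nm,P,(proj(d["scene"],w(P[None]/1000,p))[0]-[220,205])*3,(proj(d["side"],w(P[None]/1000,p))[0]-[225,235])*4)
for t in np.arange(1.4,2.6,.2):
    P=O+142*zb+19*(-xb*np.cos(t)-np.array([0,1,0])*np.sin(t)); print(t.round(1),(proj(d["scene"],w(P[None]/1000,p))[0]-[220,205])*3,(proj(d["side"],w(P[None]/1000,p))[0]-[225,235])*4)
E
```

```text
[ 5.38365542e-01 -2.39426994e-02 -1.52295295e+00  1.51752392e+02
  1.50344626e+02] -87.25877670542694 [[ 0.5 -1.2]
 [-0.1 -4.4]
 [-0.3 -2.4]
 [ 1.7 -1.3]
 [-0.  -0.2]
 [ 1.2  0.4]
 [-1.2 -0.8]
 [-1.4 -1.8]
 [-0.1 -1. ]
 [-0.8  0.7]
 [-1.3  0.4]
 [-0.3  0.4]
 [-0.1  0.2]]
pale [ 0.44   -0.0247  0.1238] [ -4.  -98.3 123.8]
brown [ 0.6353 -0.01    0.1051] [ -9.3  97.5 105.1]
ptr [ 0.5293 -0.1113  0.1289] [ 86.8 -13.2 128.9]
idx [ 0.5409 -0.097   0.1439] [ 73.1  -0.9 143.9]
dialtop [ 0.5437 -0.1093  0.1219] [ 85.5   1.3 121.9]
edge [4.34314575 0.         4.        ] origin [-16.1629509    0.          24.50609665] grip88 [46.06244584  0.         86.7314934 ]
dialtop [ 84.24621202   0.         124.91525958] [469.59573943 188.20534961] [385.46333459 148.6616477 ]
idx [ 48.18376618   0.         124.2081528 ] [402.62590378 163.26009058] [370.54924477 103.50589944]
origin corner -y top [-36.66904756 -29.          45.01219331] [227.19219437 235.68109409] [285.27185246 156.26297677]
1.4 [451.55846727 210.86442964] [338.84321347 145.99030082]
1.6 [455.88734381 216.52697087] [339.3927828  155.18739029]
1.8 [460.75433677 221.02697303] [341.78969022 164.1461902 ]
2.0 [465.95522219 224.18552153] [345.94342797 172.50336736]
2.2 [471.2742856  225.88301107] [351.69055748 179.91804094]
2.4 [476.49424796 226.06282748] [358.80086551 186.08660063]
2.6 [481.40571988 224.73177175] [366.98670594 190.7560958 ]
```

The fit agrees with the expected geometry: the dial centre prediction is within 3 mm and the round bottles are on their lanes. The dial is at about 1.7 rad. I'll move over the caddy first, then test in the air the tilt needed to set the bottle upright.

>>> send_rows:
  xyz:
    - [0, 0, 0]
    - [0, 0, 0]
    - [0, 0, 0]
    - [0, 0, 0]
    - [0, 0, 0]
    - [0, 0, 0]
    - [0, 0, 0]
    - [0, 0, 0]
    - [0, 0, 0]
  rotation:
    - [0, 0, 0.13]
    - [0, 0, 0.13]
    - [0, 0, 0.13]
    - [0, 0, 0.13]
    - [0, 0, 0.13]
    - [0, 0, 0.13]
    - [0, 0, 0.13]
    - [0, 0, 0.13]
    - [0, 0, 0.13]
  jaw: [1, 1, 1, 1, 1, 1, 1, 1, 1]

```text
time_s: 1.05
tool_pos: [0.2258, 0.6094, 0.4043]
tool_rot: [-180.0, 0.0, 92.3]
force: [0.8, 0.2, 0.0]
grip_width: 0.087
grasp_force: 0.0
```

>>> send_rows:
  xyz:
    - [-0.039, 0.0176, 0]
    - [-0.039, 0.0176, 0]
    - [-0.039, 0.0176, 0]
    - [-0.039, 0.0176, 0]
    - [-0.039, 0.0176, 0]
    - [-0.039, 0.0176, 0]
    - [-0.039, 0.0176, 0]
    - [-0.039, 0.0176, 0]
    - [-0.039, 0.0176, 0]
    - [-0.039, 0.0176, 0]
    - [-0.039, 0.0176, 0]
    - [-0.039, 0.0176, 0]
    - [-0.039, 0.0176, 0]
    - [-0.039, 0.0176, 0]
    - [-0.039, 0.0176, 0]
    - [-0.039, 0.0176, 0]
    - [0, 0, 0]
    - [0, 0, 0]
  rotation:
    - [0, 0, 0]
    - [0, 0, 0]
    - [0, 0, 0]
    - [0, 0, 0]
    - [0, 0, 0]
    - [0, 0, 0]
    - [0, 0, 0]
    - [0, 0, 0]
    - [0, 0, 0]
    - [0, 0, 0]
    - [0, 0, 0]
    - [0, 0, 0]
    - [0, 0, 0]
    - [0, 0, 0]
    - [0, 0, 0]
    - [0, 0, 0]
    - [0, 0, 0]
    - [0, 0, 0]
  jaw: [1, 1, 1, 1, 1, 1, 1, 1, 1, 1, 1, 1, 1, 1, 1, 1, 1, 1]

```text
time_s: 2.85
tool_pos: [0.5358, -0.0018, 0.4044]
tool_rot: [-180.0, 0.0, 92.5]
force: [0.8, -0.2, -0.1]
grip_width: 0.0871
grasp_force: 0.0
```

>>> send_rows:
  xyz:
    - [0.0213, 0, 0.0014]
    - [0.0213, 0, 0.0014]
    - [0.0213, 0, 0.0014]
    - [0.0213, 0, 0.0014]
    - [0.0213, 0, 0.0014]
    - [0.0213, 0, 0.0014]
    - [0.0213, 0, 0.0014]
    - [0.0213, 0, 0.0014]
    - [0, 0, 0]
    - [0, 0, 0]
  rotation:
    - [0, -0.13, 0]
    - [0, -0.13, 0]
    - [0, -0.13, 0]
    - [0, -0.13, 0]
    - [0, -0.13, 0]
    - [0, -0.13, 0]
    - [0, -0.13, 0]
    - [0, -0.13, 0]
    - [0, 0, 0]
    - [0, 0, 0]
  jaw: [1, 1, 1, 1, 1, 1, 1, 1, 1, 1]

```text
time_s: 3.85
tool_pos: [0.5288, 0.1418, 0.3232]
tool_rot: [-179.9, 59.5, 92.9]
force: [-0.5, -0.8, 0.4]
grip_width: 0.0869
grasp_force: 0.0
```

>>> send_rows:
  xyz:
    - [0.026, 0, 0.015]
    - [0.026, 0, 0.015]
    - [0.026, 0, 0.015]
    - [0, 0, 0]
  rotation:
    - [0, 0, 0]
    - [0, 0, 0]
    - [0, 0, 0]
    - [0, 0, 0]
  jaw: [1, 1, 1, 1]

```text
time_s: 4.25
tool_pos: [0.5285, 0.1402, 0.2324]
tool_rot: [-179.7, 59.5, 92.8]
force: [-0.5, -0.6, 0.5]
grip_width: 0.0872
grasp_force: 0.0
```

```bash
cat >> h.py <<'E'
def plan(env,g,tilt,yaw=0):
    """grip point g (caddy mm), tilt deg: shift in present tool axes, turn wanted (rotvec, tool)"""
    o=env.get_obs();p=np.load("caddy.npy")
    R=Ro.from_euler('xyz',o["tool_rot"],degrees=True)
    C=Ro.from_euler('z',p[2])
    T=C*Ro.from_matrix(np.array([[-1,0,0],[0,1,0],[0,0,-1.]]))*Ro.from_euler('y',-tilt,degrees=True)*Ro.from_euler('z',yaw,degrees=True)
    G=C.apply(np.array(g)/1000)+[p[0],p[1],0]
    now=o["tool_pos"]+R.apply([0,0,env.grip_depth])
    print("grip now caddy",(C.inv().apply(now-[p[0],p[1],0])*1000).round(1),"turn",(R.inv()*T).as_rotvec().round(3),"shift grip (pre-turn axes)",R.inv().apply(G-now).round(4),"(post-turn axes)",T.inv().apply(G-now).round(4),"t",o["time_s"])
    print("q",o["qpos"].round(1),"F",o["force"].round(1),"w",o["grip_width"],o["grasp_force"])
E
python3 -c "
from h import *;from cell import env
plan(env,(47.5,0,88+70),15)"
```

```text
grip now caddy [-23.6  -2.7 149.4] turn [-0.004  0.776 -0.002] shift grip (pre-turn axes) [-0.0436  0.003   0.0569] (post-turn axes) [-0.0709  0.0027  0.0101] t 4.25
q [-56.7  30.2  29.7 104.7  38.1  81.4 -41.5] F [-0.5 -0.6  0.5] w 0.08716554025534522 0.0
```

>>> send_rows:
  xyz:
    - [-0.0211, 0, 0.0014]
    - [-0.0211, 0, 0.0014]
    - [-0.0211, 0, 0.0014]
    - [-0.0211, 0, 0.0014]
    - [-0.0211, 0, 0.0014]
    - [-0.0211, 0, 0.0014]
    - [-0.024, 0.001, 0.003]
    - [-0.024, 0.001, 0.003]
    - [-0.023, 0.001, 0.004]
    - [0, 0, 0]
    - [0, 0, 0]
  rotation:
    - [0, 0.129, 0]
    - [0, 0.129, 0]
    - [0, 0.129, 0]
    - [0, 0.129, 0]
    - [0, 0.129, 0]
    - [0, 0.129, 0]
    - [0, 0, 0]
    - [0, 0, 0]
    - [0, 0, 0]
    - [0, 0, 0]
    - [0, 0, 0]
  jaw: [1, 1, 1, 1, 1, 1, 1, 1, 1, 1, 1]

```text
time_s: 5.35
tool_pos: [0.5401, -0.0293, 0.3199]
tool_rot: [179.8, 15.1, 92.4]
force: [0.2, -0.3, -0.2]
grip_width: 0.0871
grasp_force: 0.0
```

```bash
python3 -c "
from h import *;from cell import env
import cv2
plan(env,(47.5,0,88),15)
c=env.read_camera('wrist');cv2.imwrite('pics/w1.png',c['image'])
p=np.load('caddy.npy')
for P in [(84,0,125),(48,0,124),(-91,50,14),(-91,-50,14)]:
  print(P,proj(c,Ro.from_euler('z',p[2]).apply(np.array(P)/1000)+[p[0],p[1],0]).round(0))
"
```

```text
grip now caddy [ 48.    1.8 162.1] turn [ 0.002  0.002 -0.005] shift grip (pre-turn axes) [ 0.0198 -0.0021  0.0714] (post-turn axes) [ 0.0197 -0.0018  0.0714] t 5.35
q [-34.9   9.1  32.9 106.9  11.2  65.6  -4.5] F [ 0.2 -0.3 -0.2] w 0.08714256169127867 0.0
(84, 0, 125) [[312. 318.]]
(48, 0, 124) [[312. 269.]]
(-91, 50, 14) [[387.  -2.]]
(-91, -50, 14) [[234.  -1.]]
```

View pics/w1.png

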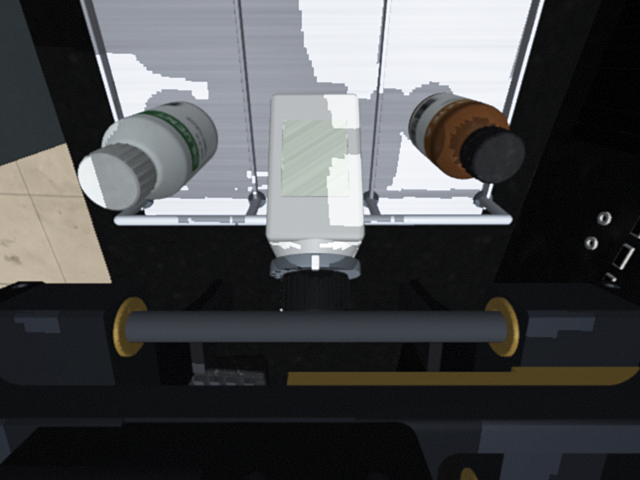

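The wrist view shows the bottle centred between the dividers. Its index mark is at (315,262) against a predicted (312,269), so the model holds. Descending to grip.

>>> send_rows:
  xyz:
    - [0.004, 0, 0.0143]
    - [0.004, 0, 0.0143]
    - [0.004, -0.001, 0.0143]
    - [0.004, 0, 0.0143]
    - [0.0038, 0, 0.0142]
    - [0, 0, 0]
    - [0, 0, 0]
    - [0, 0, 0]
    - [0, 0, 0]
    - [0, 0, 0]
    - [0, 0, 0]
    - [0, 0, 0]
  rotation:
    - [0, 0, 0]
    - [0, 0, 0]
    - [0, 0, 0]
    - [0, 0, 0]
    - [0, 0, 0]
    - [0, 0, 0]
    - [0, 0, 0]
    - [0, 0, 0]
    - [0, 0, 0]
    - [0, 0, 0]
    - [0, 0, 0]
    - [0, 0, 0]
  jaw: [1, 1, 1, 1, 1, 1, 0.6, 0.5, 0.4, 0.4, 0.4, 0.4]
  newtons: 40

```text
time_s: 6.6
tool_pos: [0.5394, -0.0276, 0.244]
tool_rot: [179.9, 15.2, 92.6]
force: [-0.9, 0.5, 2.9]
grip_width: 0.0581
grasp_force: 40.0
```

```bash
python3 -c "
from h import *;from cell import env
plan(env,(47.5,0,88+65),15)"
```

```text
grip now caddy [46.7  0.9 86.2] turn [ 0.001  0.004 -0.002] shift grip (pre-turn axes) [-0.0183 -0.0008 -0.0642] (post-turn axes) [-0.0181 -0.0009 -0.0643] t 6.6
q [-33.8  14.6  32.3 110.9   8.9  56.8  -4.6] F [-0.9  0.5  2.9] w 0.0581406532216103 39.97418662765995
```

>>> send_rows:
  xyz:
    - [-0.0049, 0, -0.0181]
    - [-0.0049, 0, -0.0181]
    - [-0.0049, 0, -0.0181]
    - [-0.0049, 0, -0.0181]
    - [0.0183, 0, 0.001]
    - [0.0183, 0, 0.001]
    - [0.0183, 0, 0.001]
    - [0.0183, 0, 0.001]
    - [0.0183, 0, 0.001]
    - [0.0183, 0, 0.001]
    - [0.0183, 0, 0.001]
    - [0.012, 0, -0.0208]
    - [0.012, 0, -0.0208]
    - [0.012, 0, -0.0208]
    - [0, 0, 0]
    - [0, 0, 0]
  rotation:
    - [0, 0, 0]
    - [0, 0, 0]
    - [0, 0, 0]
    - [0, 0, 0]
    - [0, -0.112, 0]
    - [0, -0.112, 0]
    - [0, -0.112, 0]
    - [0, -0.112, 0]
    - [0, -0.112, 0]
    - [0, -0.112, 0]
    - [0, -0.112, 0]
    - [0, 0, 0]
    - [0, 0, 0]
    - [0, 0, 0]
    - [0, 0, 0]
    - [0, 0, 0]
  jaw: [0.4, 0.4, 0.4, 0.4, 0.4, 0.4, 0.4, 0.4, 0.4, 0.4, 0.4, 0.4, 0.4, 0.4, 0.4, 0.4]

```text
time_s: 8.2
tool_pos: [0.531, 0.1442, 0.2411]
tool_rot: [-179.9, 60.1, 92.8]
force: [-0.5, -0.1, -3.9]
grip_width: 0.0575
grasp_force: 40.0
```

```bash
python3 -c "
from h import *;from cell import env
import cv2
plan(env,(-25,0,94),60)
a=env.read_camera('side')['image'][200:340,215:425]
b=env.read_camera('scene')['image'][180:390,215:405]
r=lambda i:cv2.resize(i,(0,0),fx=560/i.shape[0]*.6,fy=560/i.shape[0]*.6,interpolation=cv2.INTER_CUBIC)
a=cv2.resize(a,(450,300));b=cv2.resize(b,(300,331))
im=np.zeros((331,750,3),np.uint8);im[:300,:450]=a;im[:,450:]=b
cv2.imwrite('pics/up.png',im)"
```

```text
grip now caddy [-26.5   0.5 159.7] turn [-0.001  0.002  0.001] shift grip (pre-turn axes) [ 0.0562 -0.0005  0.034 ] (post-turn axes) [ 0.0561 -0.0005  0.0342] t 8.2
q [-56.2  29.8  28.7 104.   39.   82.8 -41.4] F [-0.5 -0.1 -3.9] w 0.05748269382512053 39.977465509437025
```

View pics/up.png

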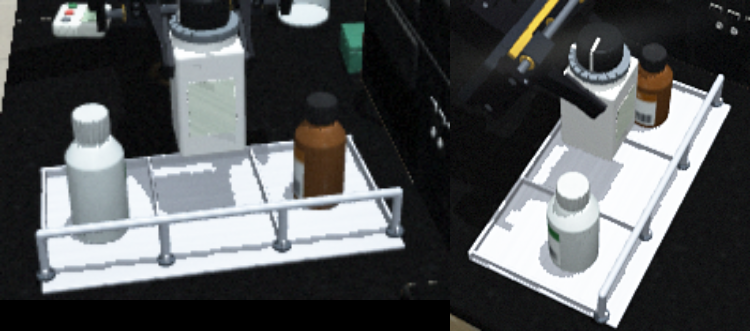

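The bottle hangs upright over the middle lane, with its base about 68 mm above the floor. Lowering it.

>>> send_rows:
  xyz:
    - [0.0139, 0, 0.008]
    - [0.0139, 0, 0.008]
    - [0.0139, 0, 0.008]
    - [0.0121, 0, 0.007]
    - [0, 0, 0]
    - [0, 0, 0]
    - [0, 0, 0]
  rotation:
    - [0, 0, 0]
    - [0, 0, 0]
    - [0, 0, 0]
    - [0, 0, 0]
    - [0, 0, 0]
    - [0, 0, 0]
    - [0, 0, 0]
  jaw: [0.4, 0.4, 0.4, 0.4, 0.4, 0.4, 0.4]

```text
time_s: 9.0
tool_pos: [0.5316, 0.1433, 0.1803]
tool_rot: [179.9, 60.2, 92.5]
force: [-0.0, 0.6, -3.0]
grip_width: 0.0575
grasp_force: 40.0
```

>>> send_rows:
  xyz:
    - [0.0017, 0, 0.001]
    - [0.0017, 0, 0.001]
    - [0, 0, 0]
    - [0, 0, 0]
  rotation:
    - [0, 0, 0]
    - [0, 0, 0]
    - [0, 0, 0]
    - [0, 0, 0]
  jaw: [0.4, 0.4, 0.4, 0.4]

```text
time_s: 9.4
tool_pos: [0.5312, 0.1433, 0.176]
tool_rot: [180.0, 60.2, 92.6]
force: [-0.5, -0.1, -2.9]
grip_width: 0.058
grasp_force: 40.0
```

```bash
python3 -c "
from h import *;from cell import env
plan(env,(-25,0,92),60)"
```

```text
grip now caddy [-25.5   0.6  94.7] turn [-0.001  0.003 -0.001] shift grip (pre-turn axes) [ 0.002  -0.0006  0.0018] (post-turn axes) [ 0.002  -0.0006  0.0018] t 9.4
q [-55.   35.7  27.4 104.8  37.4  77.7 -45.3] F [-0.5 -0.1 -2.9] w 0.05795404922679396 39.97771529015154
```

Not touching yet; going down in 1 mm steps.

>>> send_rows:
  xyz:
    - [0.0009, 0, 0.0005]
    - [0.0009, 0, 0.0005]
    - [0, 0, 0]
    - [0, 0, 0]
  rotation:
    - [0, 0, 0]
    - [0, 0, 0]
    - [0, 0, 0]
    - [0, 0, 0]
  jaw: [0.4, 0.4, 0.4, 0.4]

```text
time_s: 9.8
tool_pos: [0.5314, 0.1434, 0.1748]
tool_rot: [179.9, 60.2, 92.6]
force: [-2.2, 3.7, 5.4]
grip_width: 0.0579
grasp_force: 40.0
```

>>> send_rows:
  xyz:
    - [0.0009, 0, 0.0005]
    - [0.0009, 0, 0.0005]
    - [0, 0, 0]
    - [0, 0, 0]
  rotation:
    - [0, 0, 0]
    - [0, 0, 0]
    - [0, 0, 0]
    - [0, 0, 0]
  jaw: [0.4, 0.4, 0.4, 0.4]

```text
time_s: 10.2
tool_pos: [0.5316, 0.1437, 0.1743]
tool_rot: [179.9, 60.4, 92.5]
force: [-3.4, 5.8, 15.0]
grip_width: 0.0578
grasp_force: 40.0
```

>>> send_rows:
  xyz:
    - [-0.0009, 0, -0.0005]
    - [0, 0, 0]
    - [0, 0, 0]
    - [0, 0, 0]
    - [0, 0, 0]
    - [0, 0, 0]
    - [0, 0, 0]
    - [0, 0, 0]
  rotation:
    - [0, 0, 0]
    - [0, 0, 0]
    - [0, 0, 0]
    - [0, 0, 0]
    - [0, 0, 0]
    - [0, 0, 0]
    - [0, 0, 0]
    - [0, 0, 0]
  jaw: [0.4, 0.4, 0.7, 0.8, 0.9, 1, 1, 1]
  newtons: 10

```text
time_s: 11.0
tool_pos: [0.5312, 0.1432, 0.1727]
tool_rot: [-180.0, 60.2, 92.6]
force: [1.2, -0.2, 0.0]
grip_width: 0.0858
grasp_force: 0.0
```

>>> send_rows:
  xyz:
    - [0, 0, -0.01]
    - [0, 0, -0.02]
    - [0, 0, -0.03]
    - [0, 0, -0.03]
    - [0, 0, -0.03]
    - [0, 0, -0.03]
    - [0, 0, 0]
    - [0, 0, 0]
  rotation:
    - [0, 0, 0]
    - [0, 0, 0]
    - [0, 0, 0]
    - [0, 0, 0]
    - [0, 0, 0]
    - [0, 0, 0]
    - [0, 0, 0]
    - [0, 0, 0]
  jaw: [1, 1, 1, 1, 1, 1, 1, 1]

```text
time_s: 11.8
tool_pos: [0.525, 0.2743, 0.2477]
tool_rot: [179.9, 60.1, 92.7]
force: [-0.3, -0.3, -0.5]
grip_width: 0.0868
grasp_force: 0.0
```

```bash
python3 -c "
from h import *;from cell import env
import cv2
plan(env,(-25,0,240),0,0)
c1=env.read_camera('side');c2=env.read_camera('scene')
a=c1['image'][210:330,215:415];b=c2['image'][200:300,280:400]
im=np.zeros((600,720,3),np.uint8)
im[:240,:400]=cv2.resize(a,(400,240));im[:,:][0:0]=0
b=cv2.resize(b[:,:],(432,360),interpolation=cv2.INTER_CUBIC);im[240:,:432]=b
cv2.imwrite('pics/down.png',im)
p=np.load('caddy.npy')
W=lambda P:Ro.from_euler('z',p[2]).apply(np.array(P)/1000)+[p[0],p[1],0]
for x in (-30,-25,-20):
  for n,P in (('dialtop',(x,0,146)),('idx',(x-25,0,120))): print(x,n,((proj(c2,W(P))[0]-[280,200])*3.6+[0,240]).round(0),((proj(c1,W(P))[0]-[215,210])*2).round(0))
"
```

```text
grip now caddy [-156.8    1.   166.3] turn [ 0.     1.049 -0.   ] shift grip (pre-turn axes) [-0.1296 -0.0009  0.0775] (post-turn axes) [-0.1318 -0.001  -0.0737] t 11.8
q [-60.9  35.6  24.8  92.8  33.   92.7 -43.2] F [-0.3 -0.3 -0.5] w 0.0867781523040733 0.0
-30 dialtop [100. 356.] [190.  36.]
-30 idx [ 48. 376.] [187.  48.]
-25 dialtop [111. 360.] [191.  39.]
-25 idx [ 59. 380.] [188.  51.]
-20 dialtop [122. 364.] [192.  41.]
-20 idx [ 69. 384.] [189.  53.]
```

View pics/down.png

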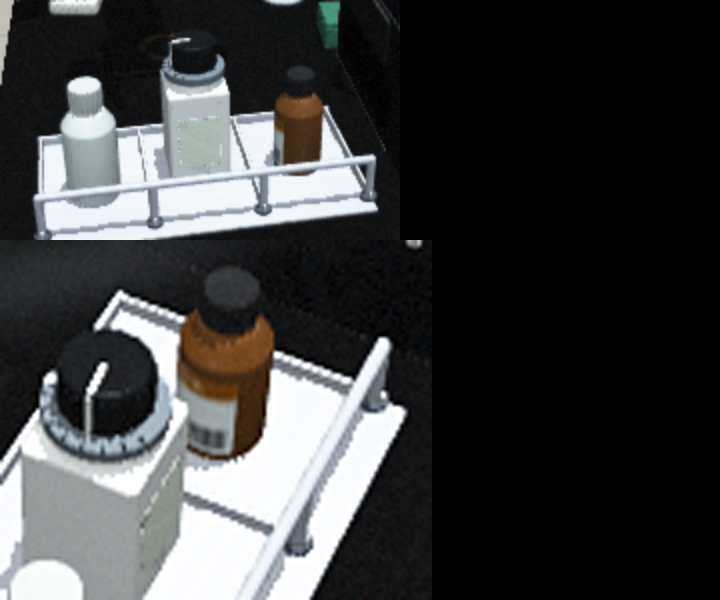

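The bottle stands upright at about x -27, y 0, and the pointer is to the side at about 1.7 rad. I'll straighten the tool and look down from above the dial.

>>> send_rows:
  xyz:
    - [-0.0214, 0, 0.0014]
    - [-0.0214, 0, 0.0014]
    - [-0.0214, 0, 0.0014]
    - [-0.0214, 0, 0.0014]
    - [-0.0214, 0, 0.0014]
    - [-0.0214, 0, 0.0014]
    - [-0.0214, 0, 0.0014]
    - [-0.0214, 0, 0.0014]
    - [0, 0, -0.032]
    - [0, 0, -0.032]
    - [-0.034, 0, 0]
    - [-0.034, 0, 0]
    - [-0.034, 0, 0]
    - [-0.034, 0, 0]
    - [-0.034, 0, 0]
    - [0, 0, 0]
    - [0, 0, 0]
  rotation:
    - [0, 0.131, 0]
    - [0, 0.131, 0]
    - [0, 0.131, 0]
    - [0, 0.131, 0]
    - [0, 0.131, 0]
    - [0, 0.131, 0]
    - [0, 0.131, 0]
    - [0, 0.131, 0]
    - [0, 0, 0]
    - [0, 0, 0]
    - [0, 0, 0]
    - [0, 0, 0]
    - [0, 0, 0]
    - [0, 0, 0]
    - [0, 0, 0]
    - [0, 0, 0]
    - [0, 0, 0]
  jaw: [1, 1, 1, 1, 1, 1, 1, 1, 1, 1, 1, 1, 1, 1, 1, 1, 1]

```text
time_s: 13.6
tool_pos: [0.5388, -0.04, 0.3934]
tool_rot: [-179.9, 0.1, 92.4]
force: [0.3, 0.5, -0.2]
grip_width: 0.087
grasp_force: 0.0
```

```bash
python3 -c "
from h import *;from cell import env
import cv2
plan(env,(-25,0,200),0,0)
c=env.read_camera('wrist');p=np.load('caddy.npy')
W=lambda P:Ro.from_euler('z',p[2]).apply(np.array(P)/1000)+[p[0],p[1],0]
u=proj(c,W((-27,0,146)))[0];print(u)
x0=int(max(0,u[0]-75));y0=int(max(0,u[1]-75))
cv2.imwrite('pics/dial.png',cv2.resize(c['image'][y0:y0+150,x0:x0+150],None,fx=4,fy=4,interpolation=cv2.INTER_CUBIC))
pickle.dump(({k:c[k] for k in c if k!='image'},x0,y0),open('d1.pkl','wb'))
"
```

```text
grip now caddy [ 16.3  -0.5 229.9] turn [-0.001  0.002 -0.006] shift grip (pre-turn axes) [0.0414 0.0003 0.0299] (post-turn axes) [0.0413 0.0005 0.0299] t 13.6
q [-28.8   5.4  32.4 100.8  -2.9  74.7   6.6] F [ 0.3  0.5 -0.2] w 0.08702543627966165 0.0
[315.98842279 201.87466419]
```

View pics/dial.png

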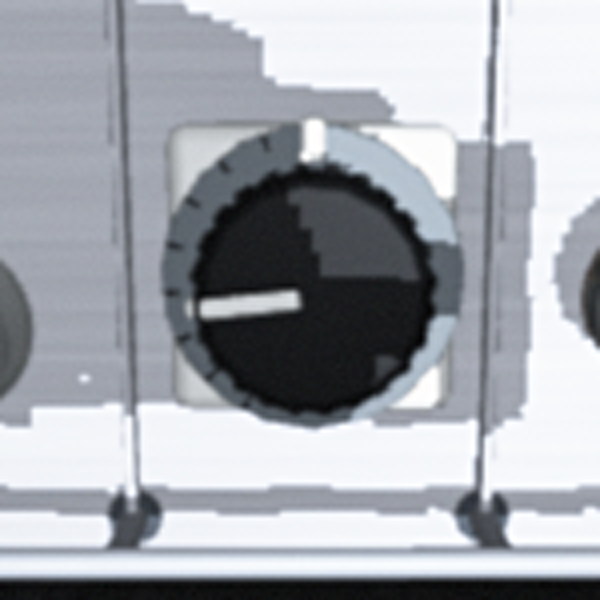

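The wrist view shows the dial centre at crop (315,295) and the pointer tip at (198,310). The index mark is straight up at (313,140). That puts the dial at about +1.69 rad and its centre at caddy (-28.5, 2). I'll pre-turn the tool by -0.84 and descend over the dial.

>>> send_rows:
  xyz:
    - [0.0224, 0.0012, 0]
    - [0.0224, 0.0012, 0]
    - [0, 0, 0]
    - [0, 0, 0]
    - [0, 0, 0]
    - [0, 0, 0]
    - [0, 0, 0]
    - [0, 0, 0]
    - [0, 0, 0]
    - [0, 0, 0.03]
    - [0, 0, 0.03]
    - [0, 0, 0.017]
    - [0, 0, 0]
    - [0, 0, 0]
    - [0, 0, 0]
  rotation:
    - [0, 0, 0]
    - [0, 0, 0]
    - [0, 0, -0.12]
    - [0, 0, -0.12]
    - [0, 0, -0.12]
    - [0, 0, -0.12]
    - [0, 0, -0.12]
    - [0, 0, -0.12]
    - [0, 0, -0.12]
    - [0, 0, 0]
    - [0, 0, 0]
    - [0, 0, 0]
    - [0, 0, 0]
    - [0, 0, 0]
    - [0, 0, 0]
  jaw: [1, 1, 1, 1, 1, 1, 1, 1, 1, 1, 1, 1, 1, 1, 1]

```text
time_s: 15.15
tool_pos: [0.5404, 0.0071, 0.3183]
tool_rot: [180.0, 0.1, 140.8]
force: [0.3, 0.3, -0.2]
grip_width: 0.0871
grasp_force: 0.0
```

```bash
python3 -c "
from h import *;from cell import env
plan(env,(-28.5,2,143),0,-48.1)"
```

```text
grip now caddy [-30.7   3.8 154.8] turn [ 0.     0.003 -0.001] shift grip (pre-turn axes) [-0.0001 -0.0028  0.0118] (post-turn axes) [-0.0001 -0.0028  0.0118] t 15.15
q [-28.9   8.9  27.7 106.1  -4.4  66.   51.1] F [ 0.3  0.3 -0.2] w 0.08709630998719775 0.0
```

>>> send_rows:
  xyz:
    - [0, -0.0028, 0.004]
    - [0, 0, 0.004]
    - [0, 0, 0.004]
    - [0, 0, 0]
    - [0, 0, 0]
  rotation:
    - [0, 0, 0]
    - [0, 0, 0]
    - [0, 0, 0]
    - [0, 0, 0]
    - [0, 0, 0]
  jaw: [1, 1, 1, 1, 1]

```text
time_s: 15.65
tool_pos: [0.5381, 0.0044, 0.3049]
tool_rot: [-179.9, 0.1, 140.8]
force: [-0.0, 0.3, 0.2]
grip_width: 0.087
grasp_force: 0.0
```

>>> send_rows:
  xyz:
    - [0, 0, 0]
    - [0, 0, 0]
    - [0, 0, 0]
    - [0, 0, 0]
    - [0, 0, 0]
    - [0, 0, 0]
    - [0, 0, 0]
    - [0, 0, 0]
    - [0, 0, 0]
  rotation:
    - [0, 0, 0]
    - [0, 0, 0]
    - [0, 0, 0]
    - [0, 0, 0]
    - [0, 0, 0]
    - [0, 0, 0]
    - [0, 0, 0]
    - [0, 0, 0]
    - [0, 0, 0]
  jaw: [0.8, 0.7, 0.62, 0.56, 0.52, 0.48, 0.4, 0.4, 0.4]
  newtons: 10

```text
time_s: 16.55
tool_pos: [0.5381, 0.0043, 0.3051]
tool_rot: [-179.9, 0.1, 140.8]
force: [-1.5, 0.1, 0.4]
grip_width: 0.042
grasp_force: 10.0
```

```bash
python3 -c "
from h import *;from cell import env
plan(env,(-28.5,2,143),0,-48.1)"
```

```text
grip now caddy [-27.9   1.  141.6] turn [-0.002  0.001 -0.001] shift grip (pre-turn axes) [-0.0003  0.0011 -0.0014] (post-turn axes) [-0.0003  0.0011 -0.0014] t 16.55
q [-28.6   9.4  27.8 107.2  -4.7  64.6  51.6] F [-1.5  0.1  0.4] w 0.04204926771671693 10.000196801265702
```

The fingers have closed at 42 mm on the dial. Turning +1.68 rad about the tool z axis (clockwise).

>>> send_rows:
  xyz:
    - [0, 0, 0]
    - [0, 0, 0]
    - [0, 0, 0]
    - [0, 0, 0]
    - [0, 0, 0]
    - [0, 0, 0]
    - [0, 0, 0]
    - [0, 0, 0]
    - [0, 0, 0]
    - [0, 0, 0]
    - [0, 0, 0]
    - [0, 0, 0]
    - [0, 0, 0]
    - [0, 0, 0]
    - [0, 0, 0]
    - [0, 0, 0]
    - [0, 0, 0]
  rotation:
    - [0, 0, 0.12]
    - [0, 0, 0.12]
    - [0, 0, 0.12]
    - [0, 0, 0.12]
    - [0, 0, 0.12]
    - [0, 0, 0.12]
    - [0, 0, 0.12]
    - [0, 0, 0.12]
    - [0, 0, 0.12]
    - [0, 0, 0.12]
    - [0, 0, 0.12]
    - [0, 0, 0.12]
    - [0, 0, 0.12]
    - [0, 0, 0.12]
    - [0, 0, 0]
    - [0, 0, 0]
    - [0, 0, 0]
  jaw: [0.4, 0.4, 0.4, 0.4, 0.4, 0.4, 0.4, 0.4, 0.4, 0.4, 0.4, 0.4, 0.4, 0.4, 0.4, 0.4, 0.4]

```text
time_s: 18.25
tool_pos: [0.5382, 0.0044, 0.3051]
tool_rot: [179.9, 0.1, 44.6]
force: [0.9, -1.3, 1.5]
grip_width: 0.0416
grasp_force: 10.0
```

>>> send_rows:
  xyz:
    - [0, 0, 0]
    - [0, 0, 0]
    - [0, 0, 0]
    - [0, 0, 0]
    - [0, 0, 0]
    - [0, 0, 0]
  rotation:
    - [0, 0, 0]
    - [0, 0, 0]
    - [0, 0, 0]
    - [0, 0, 0]
    - [0, 0, 0]
    - [0, 0, 0]
  jaw: [0.55, 0.65, 0.8, 1, 1, 1]

```text
time_s: 18.85
tool_pos: [0.5381, 0.0044, 0.3051]
tool_rot: [179.9, 0.1, 44.5]
force: [0.3, -0.4, -0.3]
grip_width: 0.0797
grasp_force: 0.0
```

>>> send_rows:
  xyz:
    - [0, 0, -0.03]
    - [0, 0, -0.03]
    - [0, 0, -0.03]
    - [0, 0, 0]
    - [0, 0, 0]
    - [0, 0, 0]
    - [0, 0, 0]
    - [0, 0, 0]
    - [0, 0, 0]
    - [0, 0, 0]
    - [-0.022, 0, 0]
    - [-0.022, 0, 0]
    - [0, 0, 0]
    - [0, 0, 0]
  rotation:
    - [0, 0, 0]
    - [0, 0, 0]
    - [0, 0, 0]
    - [0, 0, -0.12]
    - [0, 0, -0.12]
    - [0, 0, -0.12]
    - [0, 0, -0.12]
    - [0, 0, -0.12]
    - [0, 0, -0.12]
    - [0, 0, -0.12]
    - [0, 0, 0]
    - [0, 0, 0]
    - [0, 0, 0]
    - [0, 0, 0]
  jaw: [1, 1, 1, 1, 1, 1, 1, 1, 1, 1, 1, 1, 1, 1]

```text
time_s: 20.25
tool_pos: [0.5401, -0.0394, 0.3951]
tool_rot: [180.0, 0.1, 92.6]
force: [0.1, 0.3, 0.3]
grip_width: 0.0873
grasp_force: 0.0
```

```bash
python3 -c "
from h import *;from cell import env
import cv2
plan(env,(16,0,230),0,0)
c=env.read_camera('wrist');p=np.load('caddy.npy')
W=lambda P:Ro.from_euler('z',p[2]).apply(np.array(P)/1000)+[p[0],p[1],0]
u=proj(c,W((-27,0,146)))[0];print(u)
x0=int(max(0,u[0]-75));y0=int(max(0,u[1]-75))
cv2.imwrite('pics/dial2.png',cv2.resize(c['image'][y0:y0+150,x0:x0+150],None,fx=4,fy=4,interpolation=cv2.INTER_CUBIC))
"
```

```text
grip now caddy [ 15.7   1.  231.6] turn [ 0.     0.001 -0.003] shift grip (pre-turn axes) [-0.0003 -0.001   0.0016] (post-turn axes) [-0.0003 -0.001   0.0016] t 20.25
q [-33.1   5.7  37.  100.6  -3.5  74.8   7.2] F [0.1 0.3 0.3] w 0.08725388518203045 0.0
[313.74842115 202.44198462]
```

View pics/dial2.png

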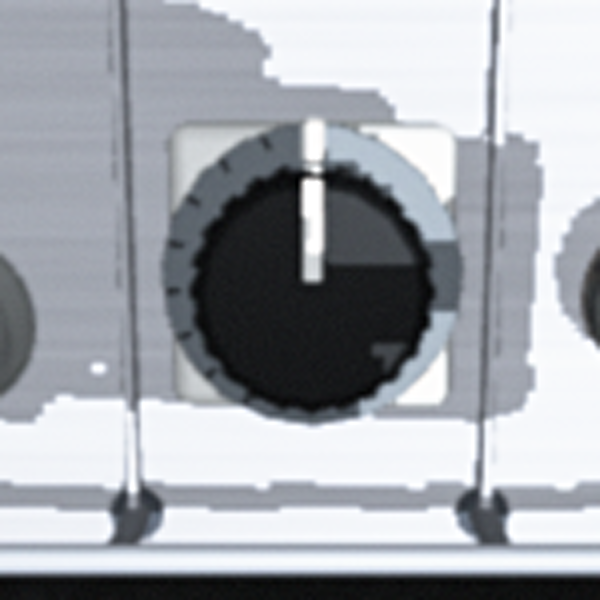

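The pointer line runs from (313,280) to (313,180), straight in line with the index mark at (313,140). The bottle stands square in its lane and the tool is clear, so I'm handing in.

```bash
python3 -c "
from cell import env
print(env.sign_off())"
```

```text
the job is handed in; nothing more can be done
None
```

The dosing bottle stands upright and free in its middle lane, its dial pointer is in line with the index mark, and the arm touched neither round bottle; the job is handed in at about 20 s of the 54 s limit, with no verdict returned.

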